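Turn the dish with the cooling ball towards the camera

ROBOT

A 6-joint arm with a two-finger parallel gripper is mounted at the origin on the work surface. World frame = base frame: x ahead of the robot, y to its left, z up, the work surface at z = 0. Lengths are in mm, angles in rad, forces in N, time in s.
With the tool pointing down it reaches from about 350 to 975 mm from the base axis. Payload 7.1 kg.
Tool frame: the origin (TCP) lies at the very end of the fingers, on their centre line; the grasp point (between the pads) lies 19 mm behind it; z points along the fingers, y is the direction in which the jaws open and shut (so a half turn about z gives the same grasp; the last joint's range is limited). The gripper opens to 88 mm and grips with 3 to 60 N. Pads are 20 mm wide; open, the fingers measure 115 mm over their backs; the gripper's body (75 mm by 178 mm) begins 61 mm behind the grasp point.
Start: joints at [1.165, 0.423, 1.63, -0, 1.089, -0.019], TCP at [235.734, 578.821, 222.675] pointing down, gripper open.
Joint ranges: [-3, 3], [-0.9, 2.11], [0.09, 2.58], [-1.31, 4.45], [0.11, 2.69], [-2.54, 2.54]. Speed limits (rad/s): [2.39, 2.39, 3.01, 3.14, 3.14, 3.14].

INTERFACE

Orientations are given as a rotation vector (axis times angle).
In Python, from workcell import monitor, vision, order, find_in, regions_of, place_of gives the robot as it stands. The module is installed in compiled form; this text tells all that it offers.
- The arm moves only by the tool carry_out, never from a script. Its argument "targets" is a list of rows, each a list of 3 entries, a list of its own where there are three numbers: the turn, a rotation vector about the world's x, y, z in degrees, then the shift along the world's x, y, z in mm, then the finger opening in mm, from 0 to 87.8. In form: [[[rx, ry, rz], [x, y, z], hand], ...]. A call has 1 to 10 rows; each row is the pose to reach, as a shift and turn from the pose commanded when the call began; what a row does not reach only later rows make up. A row lasts 1/12 s, in which the tool goes at most 41.7 mm and 7.16 degrees, less where a joint would pass 70% of its speed; a pose out of reach is approached as far as the arm can. A call with a gripper value outside its range is refused whole. The fingers move at their own pace and stop on an object; the grip force is fixed at half the most. Time passes only in rows, so rows that repeat a pose let the fingers close. It gives the time, the measured TCP pose, the force and the opening at its end, in the units of the state.
- monitor.get_obs(): the state, without advancing time (a new reading comes with each control period).
- vision.get_image(name): name is "side" or "top" or "wrist"; returns the picture (420x560x3 uint8, red, green, blue); there is no depth.
- vision.camera_model(name): a dict with "K" (3x3 intrinsics, pixels), "rvec" (rotation vector, rad) and "tvec" (3), from world to camera coordinates, as OpenCV has them. Camera axes: x right, y down, z forward; pixel columns grow to the right and rows downward; lengths in mm; the calibration is good to about 2 mm. A picture is of the moment at which its call begins: read the wrist's pose just before it. camera_model takes no time and is no camera call; for the wrist camera it gives the pose at the moment of the call.
- order.close_job(): hands the job in, once; it reports no verdict.
Trained networks look in the newest picture that a camera, given by its name, has taken for a name from the list of things; names that differ only in an ending like _2 or _b are one class to them, and where a whole thing is asked for, a point or a joint stands for the part that bears it (a point fixed in the world has none). Each returns a list of dicts, best first, with "confidence" (0 to 1); they miss things now and then, are a little off and sometimes report something else, mostly with a low value. They report only what shows in the picture. A call takes as long as a camera call. They do not tell look-alikes from the thing itself.
- find_in(query, camera): "point" ([x, y, z] in mm, in the coordinates of the camera as it stood for that picture, good to about 4 mm: the middle of the surface that is visible of it).
- regions_of(query, camera): "mask" (420x560 bool, what is visible of it).
- place_of(query, camera): "point" ([x, y, z] in mm, in the coordinates of the camera as it stood for that picture, good to about 4 mm: a listed point, or the origin of a listed thing).
The state is a dict: "t": time; "qpos": joint angles; "qvel": joint speeds; "joint_torque": joint torques, N m; "ee_pos": TCP position; "orientation": TCP orientation; "ft_force": force on the tool from outside, world axes, zero at the start; "moment": the same for the moment, N m; "width": finger opening in mm.
Only numpy, scipy, OpenCV 4.12 (cv2) and the standard library are available. Lean on these libraries where they do the work, as an engineer would, in place of code of your own. Each camera call takes 0.05 s, during which the arm holds its last target.

TASK

Take the steel cooling ball from its little tube holder and lower it gently into the steel dish that stands on the narrow post, letting it roll to rest in the middle under the bridge handle. Then take the dish by the bar of its handle, lift it about 5 cm off the post and turn it a quarter turn anticlockwise (seen from above) so that its lip points at the little camera on the same stand, keeping it level with the ball in the middle all the while. Finish while still holding the dish like that straight above the post, carried by nothing else: do not put it down or let go, do not let ball or dish drop to the table, and leave the other things where they are.

Things in the scene. Friction and masses are not known exactly. Their poses are not given: they have to be found in the camera images.
- stand: fixed stand: grey base plate 120 x 320 mm, 8 mm thick, with a slim upright steel post; origin at table height on the post's axis, z up; its yaw varies by up to 0.5 rad. On the same base, 215 mm from the post along the stand's +y, a small black camera (46 x 36 x 40 mm, top 128 mm above the table) on a thin column looks at the post
- lens (a point): the front of that camera's lens, 182 mm from the post's axis along the stand's +y, 108 mm above the table
- dish: loose round steel dish, 170 mm across, 350 g (varies), standing on the post with its flat foot (68 mm across); origin at the centre of the underside. Inside, the floor is flat to 16 mm from the centre, 12 mm above the origin, and rises evenly to the rim (85 mm out, 23 mm up). A bridge handle crosses it along the dish's y, on upright straps at y = -80 and +80 mm
- lip (a point): end of the dish's flat lip (30 mm wide, 24 mm beyond the rim), 108 mm from the dish's centre along its +x, 26 mm above its origin. At the start the lip points along the stand's +x within 0.3 rad, so the dish must turn anticlockwise by 1.27 to 1.87 rad
- bar (a point): middle of the handle's straight bar, 80 mm above the dish's origin. The bar runs along the dish's y, is 14 mm thick (along x) and 24 mm tall; grip it here from above on its two tall faces. Its underside is 68 mm above the origin, 20 mm above the top of the ball lying in the middle
- nest: fixed ball holder: an upright tube 31 mm across outside, its rim 44 mm above the table, on a round foot 64 mm across; origin at table height on the axis
- ball: loose polished steel ball 36 mm in diameter, 130 g (varies), seated at the start in the tube's mouth. Its origin is a point on its skin that turns with it: use ball_center
- ball_center (a point): centre of the ball; about 58 mm above the table at the start. Let go inside the dish up to 50 mm off the centre, it rolls to within about 16 mm of the centre and comes to rest in 1 to 3 s
- flask_tall: bystander: tall grey flask, 66 mm across, 215 mm high, standing; origin at the centre of its underside
- flask_short: bystander: short steel flask, 64 mm across, 160 mm high, standing; origin at the centre of its underside
- mug: bystander: white mug, 80 mm across, 85 mm high, handle towards its +y; origin at the centre of its underside
- cap: bystander: loose steel flask cap, flat disc 52 mm across, 22 mm high; origin at the centre of its underside
- gift_box: bystander: white paper box 70 x 70 mm, 110 mm high; origin at the centre of its underside
- tape: bystander: roll of brown tape lying flat, 90 mm across, 24 mm high; origin at the centre of its underside
- brush: bystander: hand brush lying along its own x; origin near its middle, on its underside
- post_top (a point): centre of the post's round flat rubber top (56 mm across), 80 mm above the table
- dish_mid (a point): point on the dish's axis, 30 mm above its origin: where the centre of a ball lying in the middle is
Mind the look-alikes: they are no part of the job. Leave any purple look-alike of the dish alone.

How it is judged (in metres and radians):
On the way, in this order (a step that is already met when the one before it is completed fails the run):
1. the ball lies at rest in the middle of the dish, let go, with the dish still standing on the post (horizontal distance between ball_center and dish_mid below 0.025 m and z of ball_center in the frame of dish between 0.02 and 0.035 m and linear speed of ball below 0.05 m/s and contact force between ball and the fingers below 0.1 N and contact force between dish and stand above 0.5 N and angle between dish's own z axis and vertical below 0.05 rad), for 0.3 s.
2. the dish is lifted clear of the post with the ball in it (height (world z) of dish above 0.105 m and contact force between dish and stand below 0.01 N and horizontal distance between ball_center and dish_mid below 0.03 m and z of ball_center in the frame of dish below 0.04 m), for 0.2 s.
At the end, for the whole second after the job is handed in: dish gripped, carried by nothing else, 30-80 mm above the post top and within 35 mm of its axis, level within 0.1 rad, lip pointing to the camera (stand +y) within 0.17 rad; ball at rest on its floor within 25 mm of the centre, not touched by the fingers (height (world z) of dish between 0.11 and 0.16 m and horizontal distance between dish and post_top below 0.035 m and angle between dish's own z axis and vertical below 0.1 rad and angle between the x axis of dish and the y axis of stand, either way round below 0.17 rad and y of lip in the frame of stand above 0.06 m and horizontal distance between ball_center and dish_mid below 0.025 m and z of ball_center in the frame of dish between 0.02 and 0.036 m and linear speed of ball below 0.05 m/s and linear speed of dish below 0.03 m/s and angular speed of dish below 0.2 rad/s and contact force between dish and the fingers above 1 N and contact force between ball and the fingers below 0.1 N and contact force between dish and stand below 0.01 N); the arm keeps its last pose, push and grip.
It fails at once if the ball falls on the table or the stand, or the dish falls off the post (height (world z) of ball_center below 0.032 m or height (world z) of dish below 0.06 m).
It fails at once if the ball is dropped hard or pressed into the dish (over 25 N) (contact force between ball and dish above 25 N).
It fails at once if the dish, lifted off the post, tilts by more than 0.2 rad, or the dish is turned the wrong way round, its lip pointing away from the camera ((height (world z) of dish above 0.1 m and angle between dish's own z axis and vertical above 0.2 rad) or (y of lip in the frame of stand below -0.05 m and angle between the x axis of dish and the y axis of stand, either way round below 0.4 rad)).
It fails at once if the ball runs more than 40 mm from the middle of the lifted dish (height (world z) of dish above 0.1 m and horizontal distance between ball_center and dish_mid above 0.04 m).
It fails at once if another thing is moved by more than 30 mm (distance of any of flask_tall, flask_short, mug, cap, gift_box, tape, brush from where it was at the start of the episode above 0.03 m).
It also fails if it takes over 69 s, if anything falls off the work surface, if the arm or the gripper's body presses on something with over 40 N, if the wrist force passes 120 N, or if a joint passes its speed limit or range.

## Working session

There is one attempt and no reset: what is moved stays moved. The work goes in short steps, Python scripts to look and compute and a tool call to move; the robot and the scene stay as the last step left them, time stands still between calls to the robot, and variables do not carry over. Pictures are saved under pics/ and viewed, and the job is handed in when it is done.

Besides the shell and the picture viewer there is one more tool, called after "Request:" by a JSON object that holds its "name" and its "arguments", one argument or row to a line. carry_out: Moves the arm, as the interface text tells. Its arguments: {"type":"object","properties":{"targets":{"type":"array","items":{"type":"array"}}},"required":["targets"]}

```bash
mkdir -p pics; ls; cat > h.py <<'E'
import numpy as np, cv2
from workcell import monitor, vision, order, find_in, regions_of, place_of
def snap(c,fn):
    im=vision.get_image(c); cv2.imwrite('pics/'+fn,im[:,:,::-1]); return im
def cam(c):
    m=vision.camera_model(c); R=cv2.Rodrigues(np.array(m['rvec'],float))[0]; return np.array(m['K'],float),R,np.array(m['tvec'],float).ravel()
def toW(c,p):
    K,R,t=cam(c); return R.T@(np.array(p,float)-t)
def proj(c,P):
    K,R,t=cam(c); q=K@(R@np.array(P,float)+t); return q[:2]/q[2]
def ray(c,uv,z):
    K,R,t=cam(c); d=R.T@np.linalg.inv(K)@np.array([uv[0],uv[1],1.]); o=-R.T@t
    return o+d*(z-o[2])/d[2]
def ask(f,q,c):
    for r in f(q,c)[:3]:
        w=toW(c,r['point']); print(f.__name__,q,c,round(r['confidence'],2),w.round(1),proj(c,w).round(0))
E
python3 - <<'E'
from h import *
print(monitor.get_obs())
for c in ['side','top','wrist']: snap(c,c+'0.png')
for c in ['top','side']:
    for q in ['ball_center','dish','lip','bar','post_top','lens','nest','stand']: ask(place_of,q,c)
print(monitor.get_obs()['t'])
E
```

```text
pics
{'t': 0.0, 'qpos': array([ 1.16497073e+00,  4.23798682e-01,  1.63068234e+00, -3.19116487e-05,
        1.08858499e+00, -1.90315618e-02]), 'qvel': array([ 1.47273372e-03, -3.41166624e-04, -1.79337521e-03,  5.74970357e-05,
        4.90035096e-04, -1.35715499e-04]), 'joint_torque': array([ 7.69199614e-04, -5.44623971e+01, -2.73673725e+01,  6.44627865e-02,
        2.26628745e-02, -1.11826409e-04]), 'ee_pos': array([235.54997661, 578.32356887, 221.93102288]), 'orientation': array([-6.03716876e-01, -3.08274992e+00,  2.27147991e-03]), 'ft_force': array([-0.2998823 , -0.54414781, -0.64260709]), 'moment': array([ 0.0244506 ,  0.01447698, -0.0521861 ]), 'width': 87.73788010048912}
call ball_center top 0.7 [ 549.5 -275.    59.9] [368. 183.]
call dish top 0.84 [ 195.3 -284.5    3.4] [368. 308.]
call dish top 0.71 [664.5 432.3  -0.7] [129. 144.]
call dish top 0.61 [384.2 407.4   1.3] [131. 237.]
call lip top 0.78 [ 241.2 -384.2   27.6] [405. 293.]
call lip top 0.69 [341.  308.6  29.3] [161. 253.]
call lip top 0.64 [556.1 424.7  19.7] [127. 178.]
call bar top 0.9 [663.5 433.7  80.2] [118. 136.
[... 495 characters left out ...]
4.]
call lip side 0.88 [552.2 423.7  27.8] [262. 159.]
call lip side 0.78 [334.9 309.9  25.4] [204. 185.]
call lip side 0.61 [ 239.2 -379.6   25.1] [215. 359.]
call bar side 0.91 [500.1   8.6 162.2] [284. 187.]
call bar side 0.83 [660.7 429.9  81.5] [293. 141.]
call bar side 0.8 [ 197.2 -280.8   81.6] [185. 308.]
call post_top side 0.81 [500.5  10.4  80.9] [284. 213.]
call post_top side 0.47 [769.5 125.6   1.7] [357. 202.]
call lens side 0.73 [434.2 182.2 107.9] [244. 177.]
call lens side 0.59 [ 550.  -269.3   55. ] [340. 285.]
call nest side 0.68 [ 545.1 -270.8    1.9] [336. 303.]
call nest side 0.4 [ 676.7 -148.6    0.7] [366. 262.]
call stand side 0.76 [503.6   7.7  -1.2] [284. 239.]
0.95
```

View pics/top0.png

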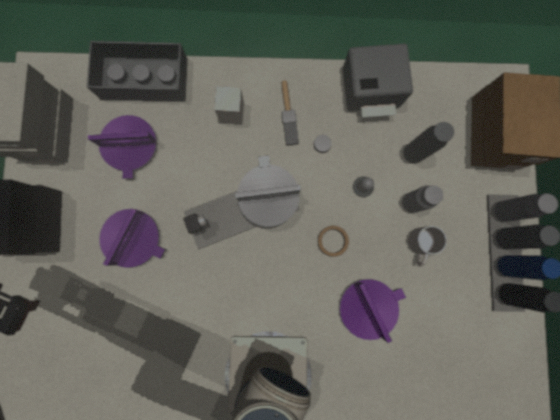

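View pics/side0.png

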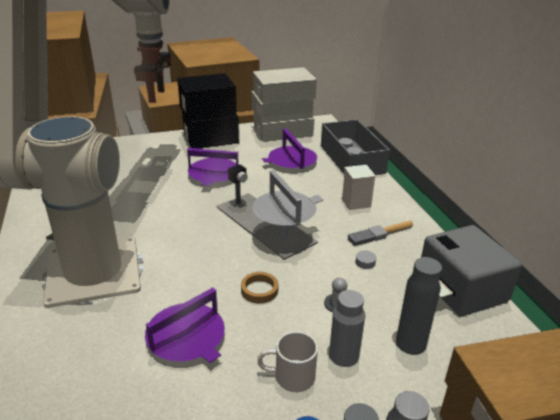

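View pics/wrist0.png

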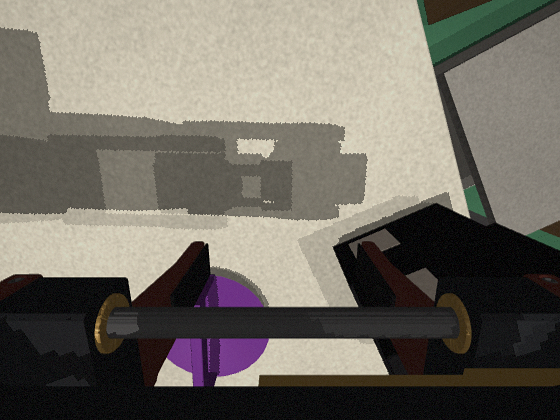

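Steel dish is at top (268,195) / side (284,205) on the post. Its look-alikes are purple, at top (128,143), (130,238) and (370,308). The ball is at top (366,185) / side (340,285); the cap at top (322,143) is a flat disc and not the ball. Next I refine the bystanders and yaw angles and make the close crop.

```bash
python3 - <<'E'
from h import *
a=snap('top','t1.png'); b=snap('side','s1.png')
cv2.imwrite('pics/crop.png',np.hstack([cv2.resize(a[140:250,170:390],(440,220),interpolation=2)[:,:,::-1],cv2.resize(b[150:315,225:390],(330,330),interpolation=2)[:220,:,::-1]]))
cv2.imwrite('pics/crop2.png',cv2.resize(a[140:250,180:390],(800,420),interpolation=2)[:,:,::-1])
cv2.imwrite('pics/crop3.png',cv2.resize(b[150:315,215:390],(636,600),interpolation=2)[:,:,::-1])
for q in ['flask_tall','flask_short','mug','cap','gift_box','tape']: ask(place_of,q,'side')
ask(place_of,'lens','top');ask(place_of,'flask_tall','top');ask(place_of,'flask_short','top')
r=regions_of('dish','top')
for x in r: m=x['mask']; ys,xs=np.nonzero(m); print(x['confidence'],xs.mean(),ys.mean(),xs.min(),xs.max(),ys.min(),ys.max())
print(ray('top',(264,157),106),monitor.get_obs()['t'])
E
```

```text
call flask_tall side 0.9 [ 654.4 -427.1    0.8] [411. 343.]
call flask_short side 0.93 [ 502.1 -423.4    3.5] [344. 355.]
call mug side 0.75 [ 391.  -440.5    2. ] [296. 374.]
call mug side 0.74 [ 547.8 -270.6    1.6] [337. 303.]
call cap side 0.53 [ 6.737e+02 -1.477e+02 -3.000e-01] [365. 263.]
call cap side 0.5 [5.025e+02 9.100e+00 4.000e-01] [284. 238.]
call gift_box side 0.67 [771.1 128.7  -0.9] [357. 202.]
call tape side 0.65 [ 385.5 -181.3    2.2] [260. 290.]
call lens top 0.89 [433.6 177.2 106.8] [204. 219.]
call lens top 0.41 [607.6  23.4 105.1] [263. 157.]
call lens top 0.41 [776.9 -44.4   4.8] [288. 111.]
call flask_tall top 0.73 [ 659.8 -427.3   -5.1] [412. 152.]
call flask_tall top 0.48 [ 505.6 -421.6   -1.6] [412. 202.]
call flask_short top 0.74 [ 504.6 -423.3   -0.6] [413. 202.]
call flask_short top 0.6 [ 549.8 -273.6    2.3] [363. 186.]
0.95 369.8996062992126 309.3917322834646 339 404 279 342
0.68 125.11013858497446 143.37527352297593 89 155 114 178
0.62 128.65727053970437 238.58679958748712 99 163 209 267
0.58 267.3770941212306 194.1934206518428 235 300 155 226
0.55 321.64 143.472 313 330 135 152
[607.07945883  21.32285375 106.        ] 1.55
```

View pics/crop2.png

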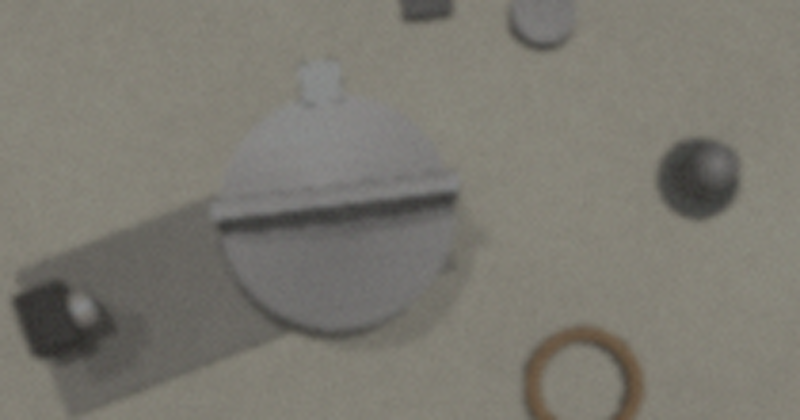

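View pics/crop3.png

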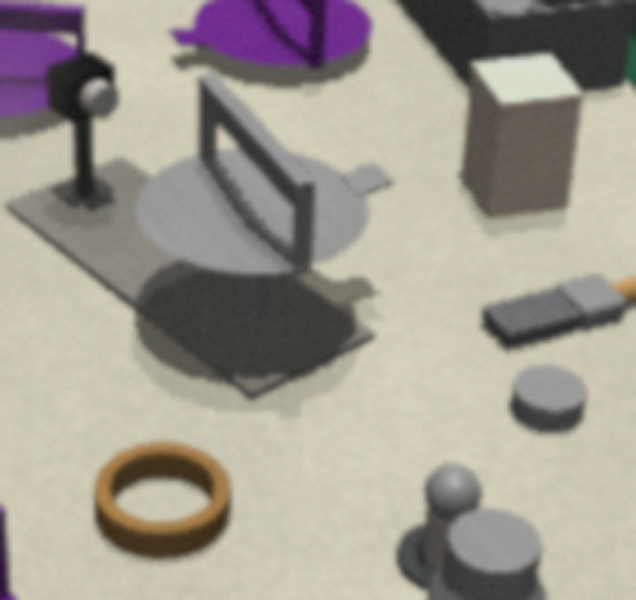

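Dish yaw is about 6° and stand yaw about 21.5°, so the turn is about 105°. The choice is confirmed in the crop: grey dish on the post, round ball on the tube. Moving above the ball.

Request:
{"name": "carry_out", "arguments": {
  "targets": [
    [[0,0,0],[40,-106,15],87],
    [[0,0,0],[80,-212,20],87],
    [[0,0,0],[118,-320,20],87],
    [[0,0,0],[157,-426,20],87],
    [[0,0,0],[157,-426,20],87],
    [[0,0,0],[195,-533,20],87],
    [[0,0,0],[235,-640,20],87],
    [[0,0,0],[313,-852,20],87],
    [[0,0,0],[313,-852,20],87],
    [[0,0,0],[313,-852,20],87]
  ]
}}

```text
t: 2.38
ee_pos: [379.8, 186.6, 238.5]
orientation: [0.603, 3.082, 0.001]
ft_force: [0.9, 0.1, 0.1]
width: 87.0
```

Request:
{"name": "carry_out", "arguments": {
  "targets": [
    [[0,0,0],[166,-454,0],87],
    [[0,0,0],[166,-454,0],87],
    [[0,0,0],[166,-454,0],87],
    [[0,0,0],[166,-454,0],87],
    [[0,0,0],[166,-454,0],87],
    [[0,0,0],[166,-454,0],87],
    [[0,0,0],[166,-454,0],87],
    [[0,0,0],[166,-454,0],87],
    [[0,0,0],[166,-454,0],87],
    [[0,0,0],[166,-454,0],87]
  ]
}}

```text
t: 3.22
ee_pos: [522.9, -205.2, 238.3]
orientation: [0.605, 3.083, 0.0]
ft_force: [0.9, 1.1, 0.5]
width: 87.0
```

Request:
{"name": "carry_out", "arguments": {
  "targets": [
    [[0,0,0],[23,-59,-40],87],
    [[0,0,0],[23,-59,-70],87],
    [[0,0,0],[23,-59,-90],87],
    [[0,0,0],[23,-59,-90],87],
    [[0,0,0],[23,-59,-90],87]
  ]
}}

```text
t: 3.63
ee_pos: [544.3, -261.5, 146.7]
orientation: [-0.604, -3.078, -0.002]
ft_force: [-0.6, -0.6, 0.3]
width: 87.0
```

```bash
python3 - <<'E'
from h import *
snap('wrist','w2.png')
o=monitor.get_obs();print(o['t'],o['ee_pos'],o['qpos'],o['ft_force'])
ask(place_of,'ball_center','wrist');ask(place_of,'nest','wrist');ask(find_in,'ball','wrist')
vision.get_image('side');ask(place_of,'ball_center','side');
r=regions_of('ball','side')
for x in r[:2]: ys,xs=np.nonzero(x['mask']); print(xs.mean(),ys.mean(),len(xs))
print(proj('side',[549,-273,58]))
print(proj('wrist',[549,-273,58]))
E
```

```text
3.6833 [ 545.44941481 -261.57111327  148.62797991] [-4.66890089e-01  4.85659033e-01  1.72622657e+00  1.49840820e-04
  9.30717878e-01 -1.65091323e+00] [ 0.38505293 -0.60678074 -0.02619035]
call ball_center wrist 0.79 [ 552.4 -274.6   60.7] [271. 227.]
call nest wrist 0.82 [ 547.8 -271.2    5.8] [274. 205.]
call ball wrist 0.86 [ 543.8 -267.5   72.8] [274. 218.]
call ball_center side 0.57 [ 548.5 -272.9   56.1] [340. 286.]
259.6136363636364 287.36096256684493 748
339.0769230769231 284.489010989011 182
[340.12952276 284.90923248]
[271.06407318 221.36595046]
```

View pics/w2.png

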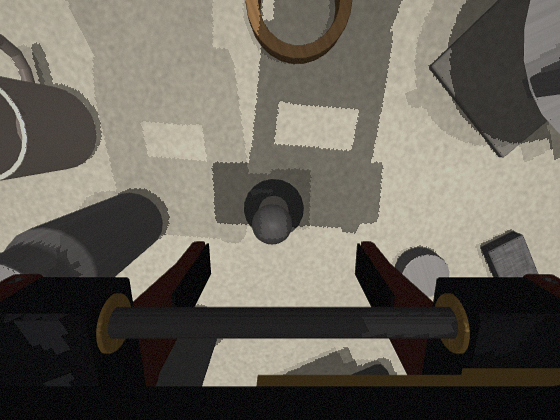

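The ball shows at wrist (272,220), which agrees with (549,-273,58). Flasks are clear. Descending with the grasp point about 8 mm above the ball's centre.

Request:
{"name": "carry_out", "arguments": {
  "targets": [
    [[0,0,0],[4,-11.5,-20],87],
    [[0,0,0],[4,-11.5,-45],87],
    [[0,0,0],[4,-11.5,-65],87],
    [[0,0,0],[4,-11.5,-80],87],
    [[0,0,0],[4,-11.5,-80],87],
    [[0,0,0],[4,-11.5,-80],87]
  ]
}}

```text
t: 4.48
ee_pos: [549.5, -273.1, 68.4]
orientation: [-0.603, -3.083, -0.0]
ft_force: [0.8, -0.5, 1.0]
width: 86.8
```

```bash
python3 - <<'E'
from h import *
print(monitor.get_obs()['ee_pos'])
snap('wrist','w3.png')
print(monitor.get_obs()['ee_pos'])
ask(place_of,'ball_center','wrist')
print(proj('wrist',[549,-273,58]))
E
```

```text
[ 549.54996121 -273.14630132   68.36608307]
[ 550.20790209 -273.52140616   69.20119338]
call ball_center wrist 0.91 [ 550.1 -277.3   63.8] [276. 255.]
call ball_center wrist 0.23 [ 654.2 -427.2    3.7] [174. 377.]
[281.4858991 247.3944468]
```

View pics/w3.png

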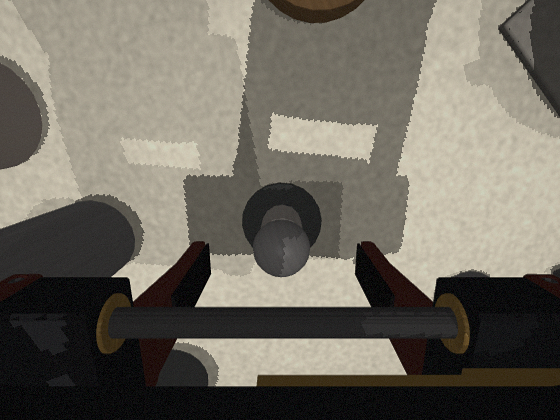

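The ball is at wrist (281,248), right where my estimate projects. Descending and gripping.

Request:
{"name": "carry_out", "arguments": {
  "targets": [
    [[0,0,0],[0,0,-12],80],
    [[0,0,0],[0,0,-21],70],
    [[0,0,0],[0,0,-21],55],
    [[0,0,0],[0,0,-21],42],
    [[0,0,0],[0,0,-21],30],
    [[0,0,0],[0,0,-21],20],
    [[0,0,0],[0,0,-21],20],
    [[0,0,0],[0,0,-21],20],
    [[0,0,0],[0,0,-21],20]
  ]
}}

```text
t: 5.33
ee_pos: [549.7, -273.8, 47.5]
orientation: [0.603, 3.083, -0.001]
ft_force: [-0.7, -0.6, 2.0]
width: 34.5
```

Request:
{"name": "carry_out", "arguments": {
  "targets": [
    [[0,0,0],[0,0,0],20],
    [[0,0,0],[0,0,10],20],
    [[0,0,0],[0,0,30],20],
    [[0,0,0],[0,0,60],20],
    [[0,0,0],[0,0,95],20],
    [[0,0,0],[0,0,130],20],
    [[0,0,0],[0,0,130],20],
    [[0,0,0],[0,0,130],20]
  ]
}}

```text
t: 6.0
ee_pos: [550.9, -273.9, 179.9]
orientation: [0.603, 3.078, -0.002]
ft_force: [0.5, -0.6, -2.1]
width: 34.9
```

```bash
python3 - <<'E'
from h import *
print(monitor.get_obs()['ee_pos'])
snap('wrist','w4.png');a=snap('side','s4.png')
cv2.imwrite('pics/s4c.png',cv2.resize(a[150:320,250:450],(700,595),interpolation=2)[:,:,::-1])
ask(place_of,'ball_center','wrist')
ask(place_of,'ball_center','side')
E
```

```text
[ 550.86306723 -273.91386893  179.94984628]
call ball_center wrist 0.57 [ 548.7 -272.1  186.1] [283. 265.]
call ball_center side 0.73 [ 389.6 -440.6   -1.9] [295. 375.]
call ball_center side 0.64 [501.7   7.8 110.9] [285. 204.]
call ball_center side 0.48 [ 550.4 -269.6  186.1] [345. 238.]
```

View pics/w4.png

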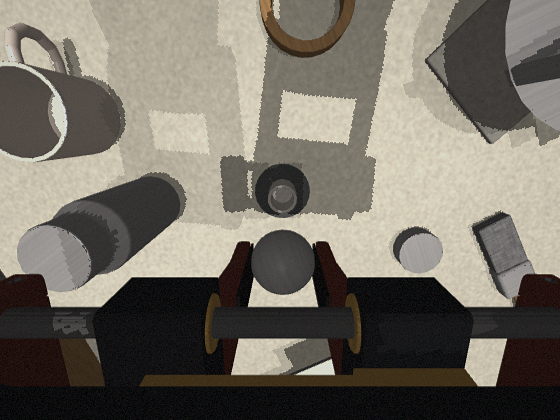

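View pics/s4c.png

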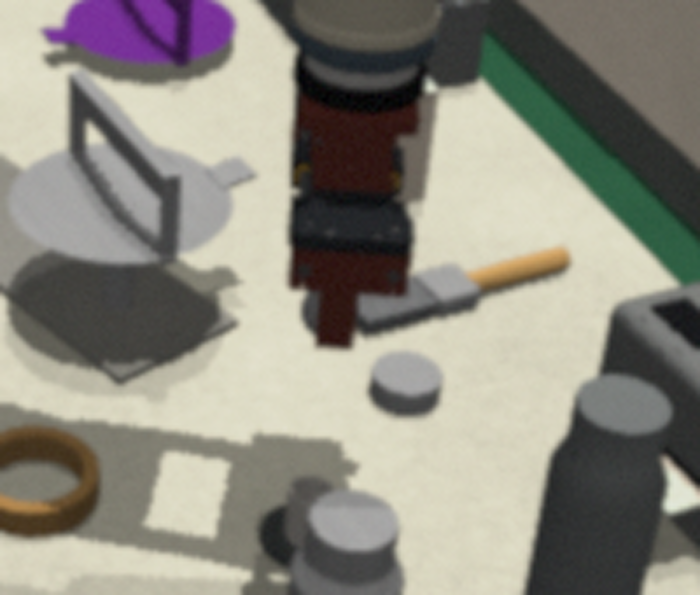

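```bash
python3 - <<'E'
from h import *
e=monitor.get_obs()['ee_pos'];print(e)
for d in (0,8,11,14,19): print(d,proj('wrist',e+[0,0,d]), proj('wrist',e+[0,0,d+0])-0)
K,R,t=cam('wrist');c=-R.T@t;print(c-e, K[0,0], R)
# apparent radius
for d in (8,11,14): 
  P=e+[0,0,d]; print(d,K[0,0]*18/np.sqrt(np.linalg.norm(P-c)**2-18**2))
E
```

```text
[ 548.43310211 -272.76736418  175.43350767]
0 [281.30104877 257.52751806] [281.30104877 257.52751806]
8 [281.26519169 263.3675995 ] [281.26519169 263.3675995 ]
11 [281.25088253 265.69814613] [281.25088253 265.69814613]
14 [281.23606368 268.11170825] [281.23606368 268.11170825]
19 [281.2101567  272.33120648] [281.2101567  272.33120648]
[-67.42389025  28.04126539 162.04149538] 295.1309646149707 [[ 0.37772489  0.92591665  0.00150431]
 [ 0.89161442 -0.36416857  0.26908173]
 [ 0.24969508 -0.1002976  -0.96311617]]
8 31.337618941497833
11 31.848901708752898
14 32.375227632931065
```

Ball is held, centre about 11 mm above the TCP. Moving to the −x side of the dish, jaws along the bar.

Request:
{"name": "carry_out", "arguments": {
  "targets": [
    [[0,0,4],[-4,12,25],20],
    [[0,0,9],[-14,40,35],20],
    [[0,0,14],[-26,80,35],20],
    [[0,0,19],[-38,120,35],20],
    [[0,0,24],[-50,160,35],20],
    [[0,0,28],[-62,200,35],20],
    [[0,0,28],[-74,240,35],20],
    [[0,0,28],[-83,268,35],20],
    [[0,0,28],[-87,279,35],20],
    [[0,0,28],[-87,279,35],20]
  ]
}}

```text
t: 7.03
ee_pos: [461.1, 7.4, 211.2]
orientation: [0.165, -3.135, -0.001]
ft_force: [-0.3, -1.1, -2.3]
width: 34.5
```

```bash
python3 - <<'E'
from h import *
o=monitor.get_obs();print(o['t'],o['ee_pos'],o['width'])
snap('wrist','w5.png');a=snap('side','s5.png')
cv2.imwrite('pics/s5c.png',cv2.resize(a[100:270,190:390],(700,595),interpolation=2)[:,:,::-1])
o=monitor.get_obs();print(o['t'],o['ee_pos'],o['orientation'])
for q in ['bar','dish','dish_mid','lip','ball_center','lens']: ask(place_of,q,'wrist')
o=monitor.get_obs();print(o['t'],o['ee_pos'])
for x in (-80,0,80): 
  P=np.array([501,9.3,160])+x*np.array([-.1045,.9945,0]);print(proj('wrist',P))
E
```

```text
7.0333 [461.05814341   7.37481311 211.15743273] 34.50681244632543
7.1333 [462.76317845   5.21879338 211.67344463] [ 1.61783228e-01 -3.13667536e+00  5.99518971e-04]
call dish wrist 0.77 [508.2   7.1  84.1] [280. 246.]
call dish wrist 0.6 [770.5 -52.1   2.3] [226. 379.]
call dish_mid wrist 0.49 [611.6  17.8 106.5] [281. 344.]
call lip wrist 0.88 [611.9  21.4 108. ] [284. 345.]
call lens wrist 0.9 [434.7 175.8 108.2] [470. 199.]
7.4333 [462.92262161   4.58720943 212.04303382]
[183.31068835 274.60851042]
[283.24305819 274.15823615]
[383.26733755 273.70754775]
```

View pics/w5.png

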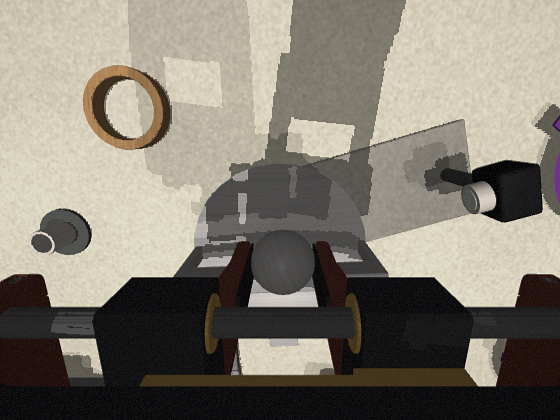

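View pics/s5c.png

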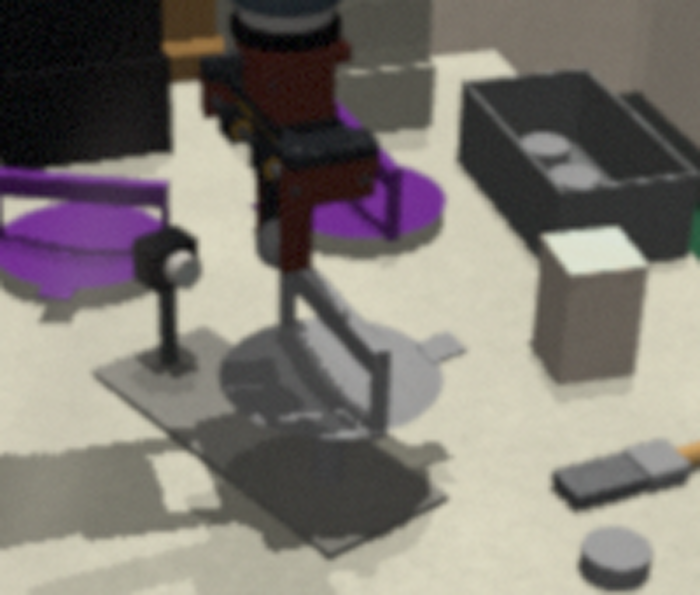

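Handle straps are symmetric about column ~283, as predicted, so yaw and position agree. Descending partway, then checking.

Request:
{"name": "carry_out", "arguments": {
  "targets": [
    [[0,0,0],[0,0,-15],20],
    [[0,0,0],[0,0,-40],20],
    [[0,0,0],[0,0,-65],20],
    [[0,0,0],[0,0,-85],20],
    [[0,0,0],[0,0,-92],20],
    [[0,0,0],[0,0,-92],20],
    [[0,0,0],[0,0,-92],20]
  ]
}}

```text
t: 8.02
ee_pos: [462.9, 5.2, 120.4]
orientation: [0.159, -3.137, 0.0]
ft_force: [0.2, -0.9, -1.5]
width: 35.0
```

```bash
python3 - <<'E'
from h import *
snap('wrist','w6.png');a=snap('side','s6.png')
cv2.imwrite('pics/s6c.png',cv2.resize(a[130:270,210:370],(680,595),interpolation=2)[:,:,::-1])
o=monitor.get_obs();print(o['t'],o['ee_pos'],o['orientation'],o['ft_force'])
for x in (-80,80): 
  for z in (103,172):
    P=np.array([501,9.3,z])+x*np.array([-.1045,.9945,0]);print(z,proj('wrist',P))
print(proj('wrist',[501-84.5, 9.3-8.9, 103]))
E
```

```text
8.1167 [463.63317221   5.37493639 121.29442008] [-1.59491437e-01  3.13546541e+00 -2.18498347e-04] [ 0.25896884  0.40401645 -2.32006912]
103 [166.28308445 296.52201387]
172 [110.0568196 377.7883586]
103 [398.30041808 295.80420216]
172 [454.30624193 376.8331677 ]
[281.66302034 173.15544811]
```

View pics/w6.png

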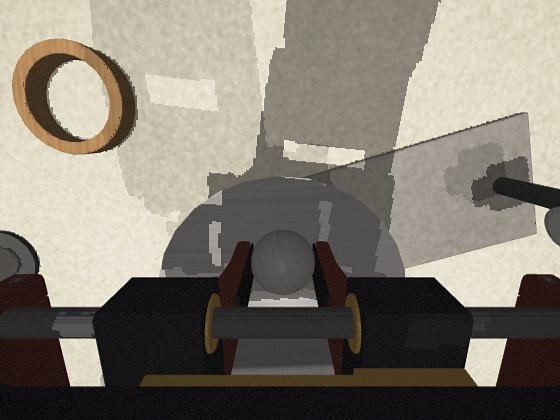

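View pics/s6c.png

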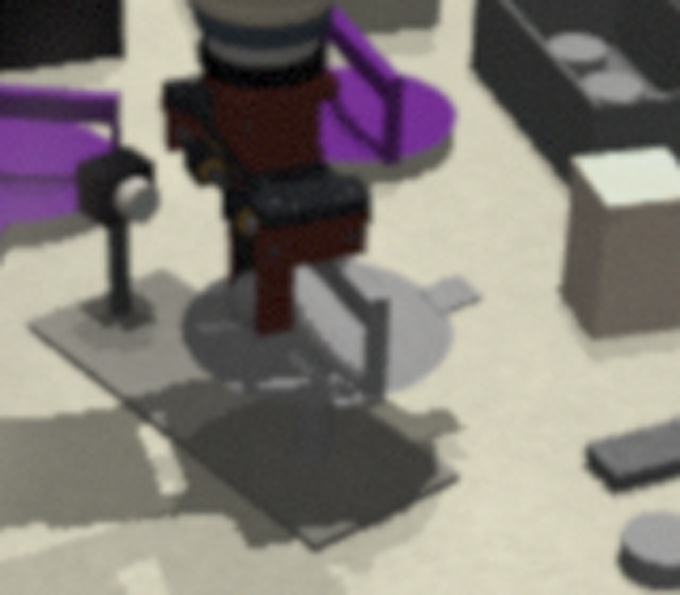

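Rim at row 177 versus 173 predicted, so the dish centre is about 2–3 mm further in x (≈503). Fine for the drop. Lowering slowly to just above contact.

Request:
{"name": "carry_out", "arguments": {
  "targets": [
    [[0,0,0],[0,0,-5],20],
    [[0,0,0],[0,0,-9],20],
    [[0,0,0],[0,0,-12],20],
    [[0,0,0],[0,0,-14],20],
    [[0,0,0],[0,0,-14],20],
    [[0,0,0],[0,0,-14],20]
  ]
}}

```text
t: 8.62
ee_pos: [462.5, 5.6, 106.0]
orientation: [0.16, -3.137, -0.0]
ft_force: [0.2, -0.1, -1.6]
width: 34.4
```

Request:
{"name": "carry_out", "arguments": {
  "targets": [
    [[0,0,0],[0,0,-1],20],
    [[0,0,0],[0,0,-1],20],
    [[0,0,0],[0,0,-2],20],
    [[0,0,0],[0,0,-2],20]
  ]
}}

```text
t: 8.95
ee_pos: [462.6, 5.5, 104.3]
orientation: [-0.16, 3.137, -0.0]
ft_force: [-0.9, -0.3, 4.5]
width: 34.7
```

```bash
python3 - <<'E'
from h import *
snap('wrist','w7.png')
a=snap('side','s7.png')
cv2.imwrite('pics/s7c.png',cv2.resize(a[160:240,240:340],(750,600),interpolation=2)[:,:,::-1])
o=monitor.get_obs();print(o['t'],o['ee_pos'],o['ft_force'],o['width'])
E
```

```text
9.05 [462.77611412   5.57062451 104.44637827] [-0.14139698 -0.24252835  3.2893999 ] 34.50836253918416
```

View pics/s7c.png

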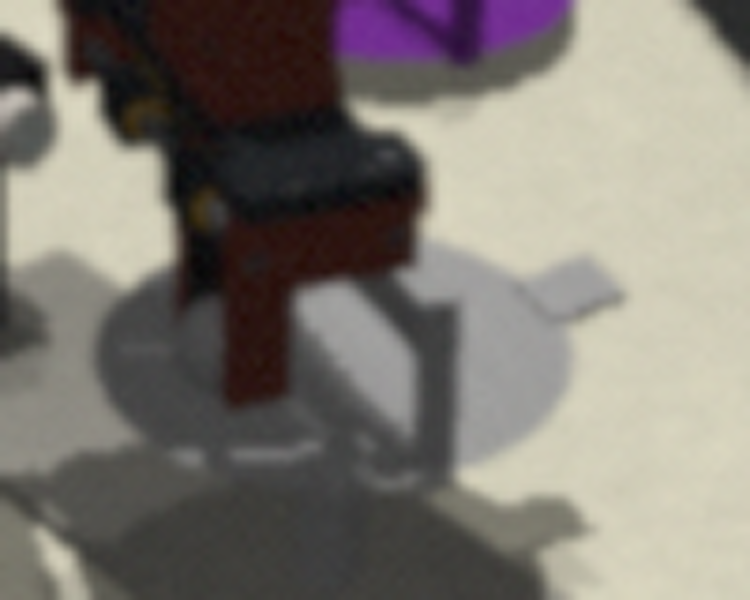

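View pics/w7.png

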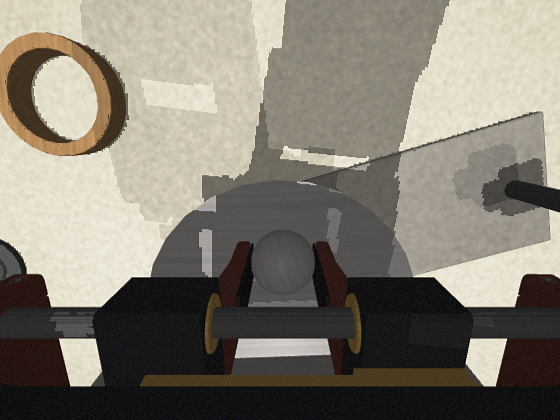

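Contact felt at about 5 N, gentle. Easing up a touch and releasing.

Request:
{"name": "carry_out", "arguments": {
  "targets": [
    [[0,0,0],[0,0,0.5],20],
    [[0,0,0],[0,0,0.5],37],
    [[0,0,0],[0,0,0.5],42],
    [[0,0,0],[0,0,0.5],48],
    [[0,0,0],[0,0,0.5],52],
    [[0,0,0],[0,0,0.5],52],
    [[0,0,0],[0,0,0.5],52]
  ]
}}

```text
t: 9.63
ee_pos: [462.6, 5.5, 104.6]
orientation: [0.16, -3.137, 0.0]
ft_force: [0.3, -0.4, -0.5]
width: 51.7
```

```bash
python3 - <<'E'
from h import *
o=monitor.get_obs();print(o['t'],o['ee_pos'],o['ft_force'],o['width'])
snap('wrist','w8.png')
E
```

```text
9.6333 [462.55516814   5.54420167 104.59256058] [ 0.2656184  -0.39662919 -0.47706992] 51.72129194286097
```

View pics/w8.png

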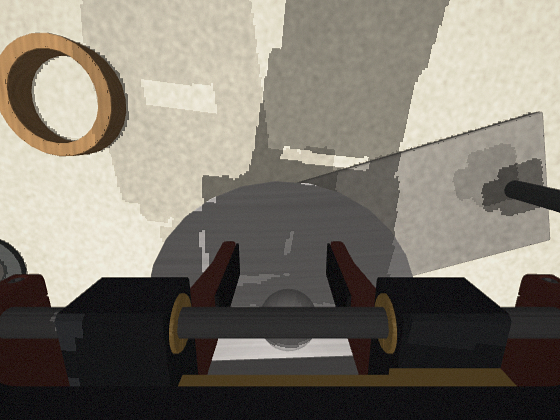

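Ball released and rolling to the middle at (288,320). Raising clear and waiting.

Request:
{"name": "carry_out", "arguments": {
  "targets": [
    [[0,0,0],[0,0,8],52],
    [[0,0,0],[0,0,25],52],
    [[0,0,0],[0,0,50],52],
    [[0,0,0],[0,0,80],52],
    [[0,0,0],[0,0,110],52],
    [[0,0,0],[-20,0,145],52],
    [[0,0,0],[-40,0,165],52],
    [[0,0,0],[-40,0,165],52],
    [[0,0,0],[-40,0,165],52],
    [[0,0,0],[-40,0,165],52]
  ]
}}

```text
t: 10.52
ee_pos: [422.7, 5.5, 269.4]
orientation: [-0.16, 3.137, -0.0]
ft_force: [-0.5, -1.0, -0.4]
width: 51.7
```

Request:
{"name": "carry_out", "arguments": {
  "targets": [
    [[0,0,0],[0,0,0],52],
    [[0,0,0],[0,0,0],52],
    [[0,0,0],[0,0,0],52],
    [[0,0,0],[0,0,0],52],
    [[0,0,0],[0,0,0],52],
    [[0,0,0],[0,0,0],52],
    [[0,0,0],[0,0,0],52],
    [[0,0,0],[0,0,0],52],
    [[0,0,0],[0,0,0],52],
    [[0,0,0],[0,0,0],52]
  ]
}}

```text
t: 11.35
ee_pos: [422.6, 5.5, 269.7]
orientation: [-0.16, 3.137, -0.0]
ft_force: [-0.2, 0.2, -0.6]
width: 51.9
```

```bash
python3 - <<'E'
from h import *
snap('wrist','w9.png')
o=monitor.get_obs();print(o['t'],o['ee_pos'],o['ft_force'],o['width'])
for q in ['ball_center','dish_mid','bar','lip','dish']: ask(place_of,q,'wrist')
a=snap('side','s9.png')
for q in ['ball_center','dish_mid','bar','lip','lens','post_top']: ask(place_of,q,'side')
cv2.imwrite('pics/s9c.png',cv2.resize(a[160:240,230:340],(800,582),interpolation=2)[:,:,::-1])
E
```

```text
11.4 [422.62838629   5.54602961 269.75148019] [0.31818957 0.46786728 0.03918049] 51.84856521028285
call ball_center wrist 0.91 [510.5  12.2 111.8] [280. 270.]
call dish_mid wrist 0.84 [502.8   8.3 111.3] [278. 264.]
call dish_mid wrist 0.57 [505.8   8.7  82.2] [278. 256.]
call bar wrist 0.64 [502.7   7.2 159.7] [276. 284.]
call lip wrist 0.87 [339.2 308.2  26.7] [513. 145.]
call lip wrist 0.43 [504.7  11.2  81.8] [280. 255.]
call dish wrist 0.73 [505.9  10.7  83.3] [280. 256.]
call dish wrist 0.61 [382.3 408.7  -1.8] [556. 181.]
call dish wrist 0.5 [505.2   8.  108.9] [277. 264.]
call ball_center side 0.48 [510.1  14.5 107.7] [287. 204.]
call ball_center side 0.46 [ 502.  -423.8    1.9] [344. 356.]
call ball_center side 0.29 [602.5  26.9 104.3] [318. 198.]
call dish_mid side 0.96 [383.6 407.5  25.6] [214. 168.]
call dish_mid side 0.89 [498.9   7.1 107.3] [284. 206.]
call dish_mid side 0.71 [664.7 430.4  33.7] [293. 153.]
call bar side 0.92 [381.4 406.6  72.9] [213. 156.]
call bar side 0.92 [ 193.7 -280.    81.9] [183. 308.]
call bar side 0.87 [660.7 429.1  80.1] [293. 141.]
call lip side 0.89 [552.3 421.   25.1] [263. 160.]
call lip side 0.8 [ 241.2 -381.1   28.8] [216. 358.]
call lip side 0.65 [335.4 313.   24.4] [204. 185.]
call lens side 0.67 [434.3 180.7 111.9] [244. 176.]
call post_top side 0.88 [501.5   6.7  80.2] [284. 214.]
call post_top side 0.23 [497.    9.7  80.4] [282. 214.]
```

View pics/w9.png

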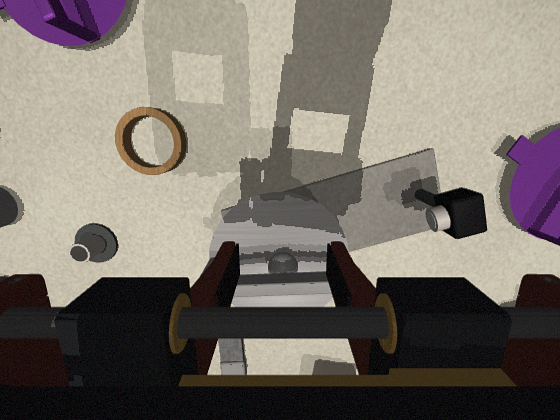

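View pics/s9c.png

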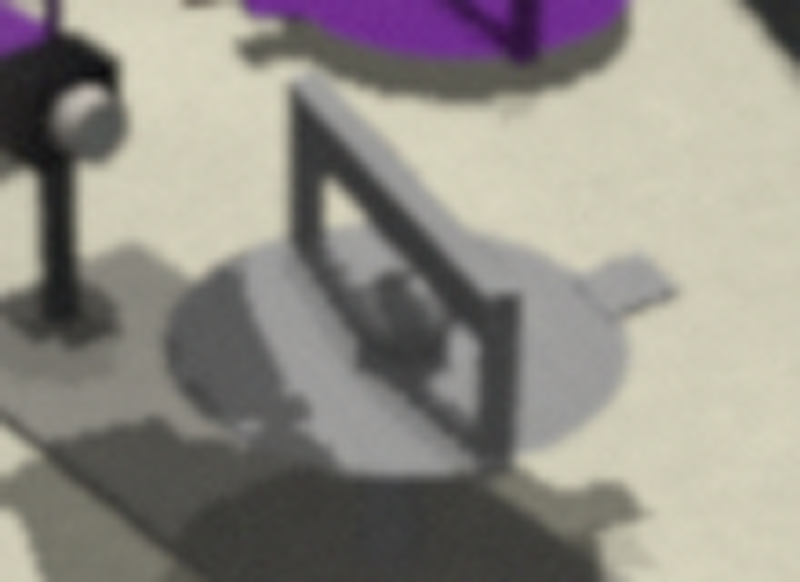

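The ball rests under the bar at wrist (282,263) / side crop (405,310). Rotating the tool −90° over the bar with jaws open.

Request:
{"name": "carry_out", "arguments": {
  "targets": [
    [[0,0,-7],[10,0,0],60],
    [[0,0,-14],[20,0,0],65],
    [[0,0,-21],[30,0,0],70],
    [[0,0,-28],[40,1,0],70],
    [[0,0,-35],[50,2,0],70],
    [[0,0,-42],[60,3,0],70],
    [[0,0,-49],[70,3,0],70],
    [[0,0,-56],[80,3,0],70],
    [[0,0,-63],[80,3,0],70],
    [[0,0,-70],[80,3,0],70]
  ]
}}

```text
t: 12.83
ee_pos: [503.1, 8.6, 269.5]
orientation: [-1.676, -2.657, 0.0]
ft_force: [-0.1, 0.3, -0.1]
width: 70.4
```

Request:
{"name": "carry_out", "arguments": {
  "targets": [
    [[0,0,-7],[0,0,-10],70],
    [[0,0,-14],[0,0,-25],70],
    [[0,0,-20],[0,0,-40],70],
    [[0,0,-20],[0,0,-50],70],
    [[0,0,-20],[0,0,-50],70],
    [[0,0,-20],[0,0,-50],70]
  ]
}}

```text
t: 13.33
ee_pos: [502.4, 8.5, 219.4]
orientation: [-2.101, -2.334, 0.001]
ft_force: [0.3, 0.9, 0.4]
width: 70.3
```

```bash
python3 - <<'E'
from h import *
snap('wrist','w10.png')
o=monitor.get_obs();print(o['t'],o['ee_pos'],o['orientation'],o['qpos'],o['width'])
for q in ['ball_center','dish_mid','bar','lip']: ask(place_of,q,'wrist')
for c,y in [((502.5,8.5),6)]:
  a=np.radians(y);
  for s in (-80,0,80):
   for x in (-7,7): print(s,x,proj('wrist',[c[0]-s*np.sin(a)+x*np.cos(a),c[1]+s*np.cos(a)+x*np.sin(a),172]))
E
```

```text
13.3833 [502.88470399   8.53222606 220.01045208] [2.10237419e+00 2.33427995e+00 1.53273349e-04] [-6.69250473e-03  2.47487457e-01  1.89815961e+00 -9.35880376e-06
  9.95789841e-01 -1.11133197e-01] 69.81044811718864
call ball_center wrist 0.65 [511.4  12.7 112.3] [290. 208.]
call ball_center wrist 0.53 [770.1 -49.1   2.2] [468. 249.]
call ball_center wrist 0.19 [503.2  10.8 162.4] [282. 225.]
call dish_mid wrist 0.89 [505.5   8.7 109.6] [283. 210.]
call lip wrist 0.78 [611.9  24.4 108. ] [396. 205.]
call lip wrist 0.6 [773.5 -49.3   2.3] [471. 249.]
-80 -7 [272.23142254 323.58321103]
-80 7 [289.15843905 323.50739464]
0 -7 [270.96459865 232.18667324]
0 7 [289.53767027 232.12009072]
80 -7 [269.42483923 121.09887252]
80 7 [289.9985899  121.04747585]
```

View pics/w10.png

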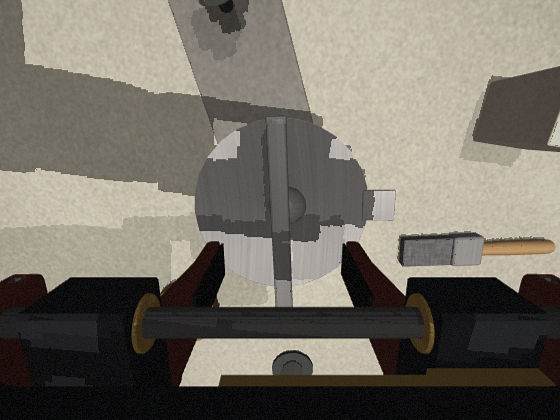

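```bash
python3 - <<'E'
import cv2
a=cv2.imread('pics/w10.png')
c=cv2.resize(a[105:315,215:345],(372,600),interpolation=0); cv2.imwrite('pics/w10c.png',c)
E
```

```text
(no output)
```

View pics/w10c.png

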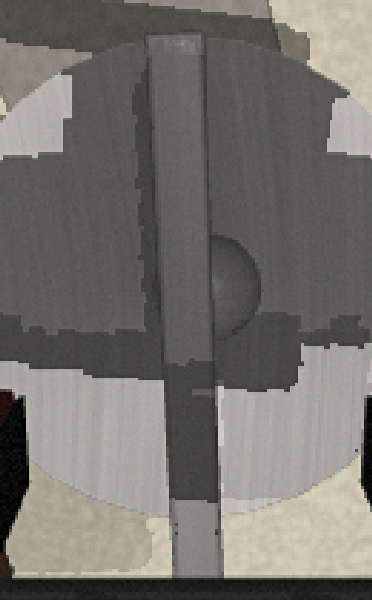

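Bar is rotated 1.75° more than the tool (yaw ≈7.8°) and centred. Ball at (288,205), ~8 mm off centre. Descending onto the bar with a 1.7° correction.

Request:
{"name": "carry_out", "arguments": {
  "targets": [
    [[0,0,1.7],[0,0,-15],60],
    [[0,0,1.7],[0,0,-40],55],
    [[0,0,1.7],[0,0,-60],50],
    [[0,0,1.7],[0,0,-70],50],
    [[0,0,1.7],[0,0,-75],50],
    [[0,0,1.7],[0,0,-75],50],
    [[0,0,1.7],[0,0,-75],50]
  ]
}}

```text
t: 14.17
ee_pos: [503.2, 8.5, 145.3]
orientation: [2.07, 2.362, 0.001]
ft_force: [-0.7, -0.2, -0.0]
width: 49.7
```

```bash
python3 - <<'E'
from h import *
snap('wrist','w11.png')
o=monitor.get_obs();print(o['t'],o['ee_pos'],o['orientation'],o['ft_force'],o['width'])
a=snap('side','s11.png')
cv2.imwrite('pics/s11c.png',cv2.resize(a[140:240,230:340],(660,600),interpolation=2)[:,:,::-1])
E
```

```text
14.2167 [503.41508218   8.54268313 145.6177717 ] [2.06969205e+00 2.36188480e+00 1.60802786e-03] [ 0.19096581 -0.07615517 -0.66513523] 49.803995546779944
```

View pics/w11.png

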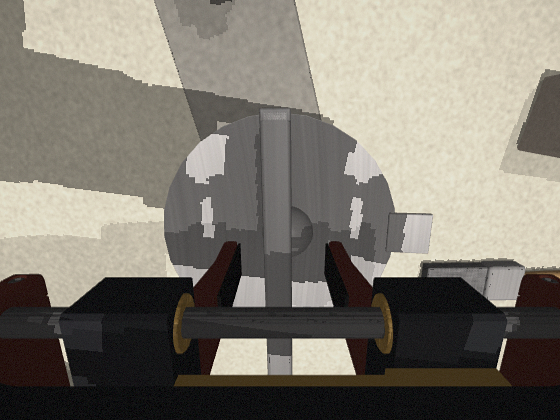

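View pics/s11c.png

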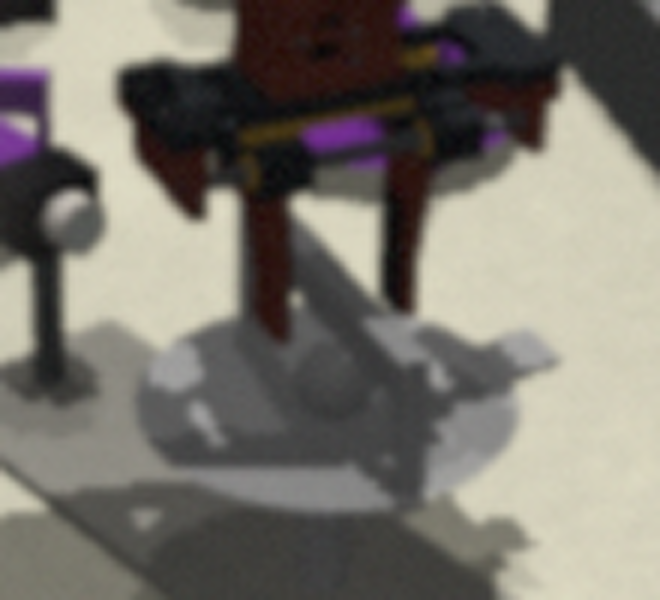

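Fingers straddle the bar (tips at columns 238/328, bar 267–291). Closing gradually.

Request:
{"name": "carry_out", "arguments": {
  "targets": [
    [[0,0,0],[0,0,0],40],
    [[0,0,0],[0,0,0],32],
    [[0,0,0],[0,0,0],26],
    [[0,0,0],[0,0,0],22],
    [[0,0,0],[0,0,0],19],
    [[0,0,0],[0,0,0],17],
    [[0,0,0],[0,0,0],15],
    [[0,0,0],[0,0,0],13],
    [[0,0,0],[0,0,0],8],
    [[0,0,0],[0,0,0],0]
  ]
}}

```text
t: 15.1
ee_pos: [502.2, 8.5, 144.4]
orientation: [-2.07, -2.362, 0.001]
ft_force: [-1.2, -0.6, -1.8]
width: 13.6
```

Request:
{"name": "carry_out", "arguments": {
  "targets": [
    [[0,0,0],[0,0,0],0],
    [[0,0,0],[0,0,0],0],
    [[0,0,0],[0,0,0],0],
    [[0,0,0],[0,0,0],0],
    [[0,0,0],[0,0,0],0],
    [[0,0,0],[0,0,0],0]
  ]
}}

```text
t: 15.6
ee_pos: [502.6, 8.6, 144.6]
orientation: [-2.071, -2.363, -0.0]
ft_force: [0.7, -0.6, -4.9]
width: 13.9
```

```bash
python3 - <<'E'
from h import *
snap('wrist','w12.png')
o=monitor.get_obs();print(o['t'],o['ee_pos'],o['orientation'],o['ft_force'],o['moment'],o['width'])
E
```

```text
15.65 [502.60986897   8.55938241 144.61968266] [-2.07058411e+00 -2.36263833e+00  3.49484110e-05] [-0.12350033 -0.63894608 -4.11583958] [-0.02274285  0.03514312  0.00034478] 13.751441235581183
```

View pics/w12.png

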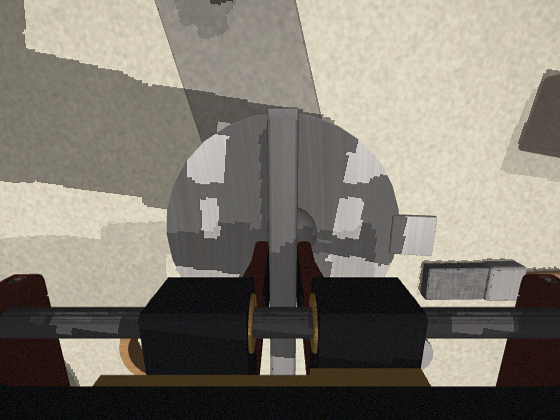

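Gripped (13.8 mm, ball still in the middle). Lifting smoothly.

Request:
{"name": "carry_out", "arguments": {
  "targets": [
    [[0,0,0],[0,0,0.5],0],
    [[0,0,0],[0,0,1.5],0],
    [[0,0,0],[0,0,3],0],
    [[0,0,0],[0,0,5],0],
    [[0,0,0],[0,0,7],0],
    [[0,0,0],[0,0,9],0],
    [[0,0,0],[0,0,11],0],
    [[0,0,0],[0,0,12.5],0],
    [[0,0,0],[0,0,13.5],0],
    [[0,0,0],[0,0,14],0]
  ]
}}

```text
t: 16.48
ee_pos: [502.7, 8.5, 158.9]
orientation: [2.07, 2.363, 0.0]
ft_force: [-0.2, 0.4, -5.2]
width: 13.8
```

```bash
python3 - <<'E'
from h import *
snap('wrist','w13.png')
o=monitor.get_obs();print(o['t'],o['ee_pos'],o['orientation'],o['ft_force'],o['moment'],o['width'])
a=snap('side','s13.png')
cv2.imwrite('pics/s13c.png',cv2.resize(a[120:240,220:350],(650,600),interpolation=2)[:,:,::-1])
E
```

```text
16.5333 [502.70018151   8.53793637 158.88056534] [2.07045335e+00 2.36251407e+00 2.95426272e-04] [-0.1624208  -1.25172321 -4.46463154] [-0.06531084  0.10733078 -0.01794378] 13.987309898795745
```

View pics/s13c.png

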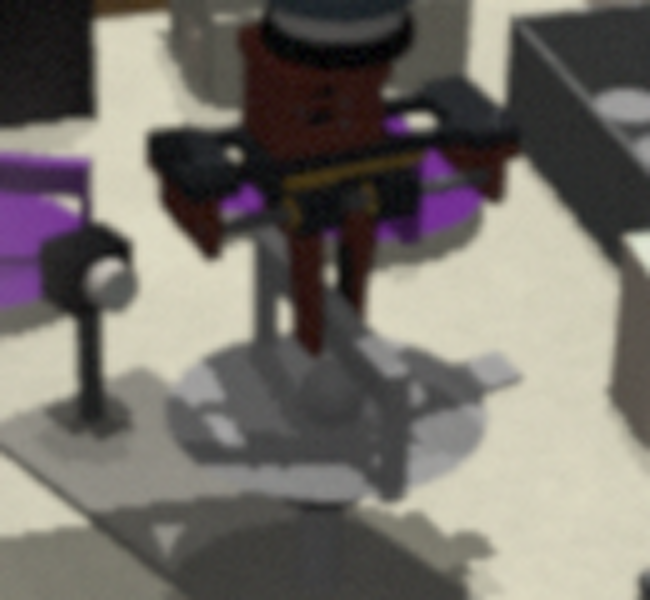

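View pics/w13.png

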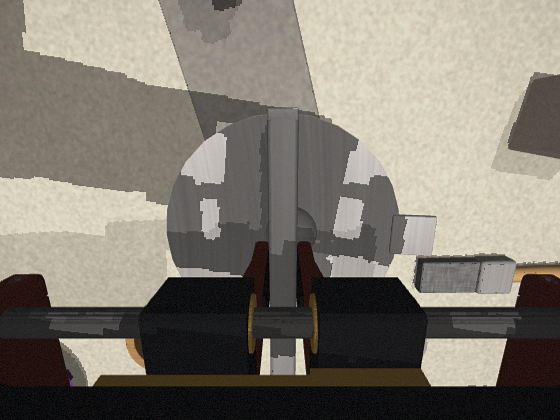

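The dish sits identically in the wrist view and the post top shows beneath it, so it is clear and level, with 4.7 N carried. Lifting further.

Request:
{"name": "carry_out", "arguments": {
  "targets": [
    [[0,0,0],[0,0,1],0],
    [[0,0,0],[0,0,4],0],
    [[0,0,0],[0,0,8],0],
    [[0,0,0],[0,0,13],0],
    [[0,0,0],[0,0,19],0],
    [[0,0,0],[0,0,25],0],
    [[0,0,0],[0,0,30],0],
    [[0,0,0],[0,0,33.5],0],
    [[0,0,0],[0,0,35.5],0],
    [[0,0,0],[0,0,36],0]
  ]
}}

```text
t: 17.42
ee_pos: [502.8, 8.5, 195.2]
orientation: [2.07, 2.362, 0.001]
ft_force: [-0.2, -0.4, -4.8]
width: 13.9
```

```bash
python3 - <<'E'
from h import *
snap('wrist','w14.png')
o=monitor.get_obs();print(o['t'],o['ee_pos'],o['orientation'],o['ft_force'],o['moment'],o['width'],o['qpos'])
vision.get_image('top')
for q in ['lens']: ask(place_of,q,'top');ask(place_of,q,'wrist')
ask(place_of,'lip','wrist')
E
```

```text
17.4667 [502.67529383   8.53239539 194.95760304] [2.07042007e+00 2.36241276e+00 4.05940692e-04] [-0.17202324 -0.47549638 -4.86020978] [-0.02398027  0.06753246  0.03602725] 14.041164115118304 [-6.69384037e-03  2.81985655e-01  1.91985194e+00 -1.19739144e-05
  9.39348724e-01 -1.38237627e-01]
call lens top 0.82 [433.8 176.5 106.9] [204. 219.]
call lens top 0.32 [ 390.2 -446.    -0.5] [421. 241.]
call lip wrist 0.57 [612.8  25.6 156.3] [437. 234.]
```

View pics/w14.png

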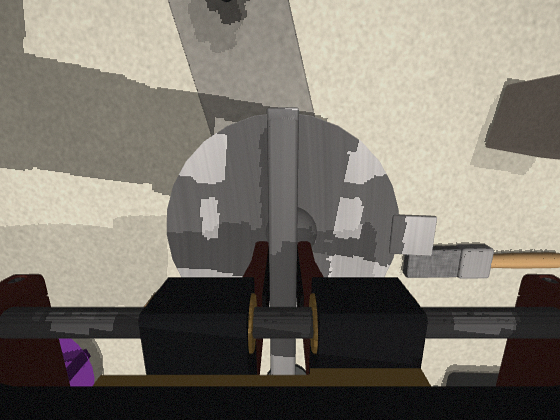

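Rotating 104° anticlockwise, slowly, in ramps.

Request:
{"name": "carry_out", "arguments": {
  "targets": [
    [[0,0,0.5],[0,0,0],0],
    [[0,0,1.5],[0,0,0],0],
    [[0,0,3],[0,0,0],0],
    [[0,0,5],[0,0,0],0],
    [[0,0,7.5],[0,0,0],0],
    [[0,0,10.5],[0,0,0],0],
    [[0,0,13.5],[0,0,0],0],
    [[0,0,16.5],[0,0,0],0],
    [[0,0,19.5],[0,0,0],0],
    [[0,0,22],[0,0,0],0]
  ]
}}

```text
t: 18.5
ee_pos: [502.6, 8.5, 194.6]
orientation: [-1.577, -2.717, 0.0]
ft_force: [-0.1, 0.1, -4.0]
width: 13.7
```

```bash
python3 - <<'E'
from h import *
snap('wrist','w15.png')
o=monitor.get_obs();print(o['t'],o['ee_pos'],o['orientation'],o['width'],o['qpos'])
E
```

```text
18.55 [502.57695946   8.53385314 194.56332036] [-1.57385213e+00 -2.71873290e+00  2.22066930e-04] 13.71786860847266 [-6.67522669e-03  2.82691839e-01  1.91996589e+00 -4.62053654e-05
  9.39155002e-01 -5.27935994e-01]
```

View pics/w15.png

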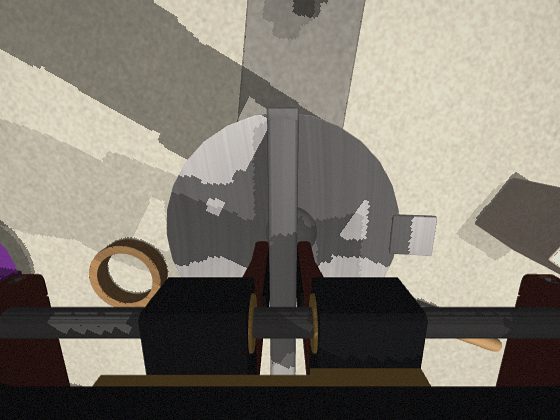

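Ball and dish steady relative to the gripper. Continuing.

Request:
{"name": "carry_out", "arguments": {
  "targets": [
    [[0,0,1.5],[0,0,0],0],
    [[0,0,4],[0,0,0],0],
    [[0,0,7],[0,0,0],0],
    [[0,0,10.5],[0,0,0],0],
    [[0,0,14],[0,0,0],0],
    [[0,0,17.5],[0,0,0],0],
    [[0,0,21],[0,0,0],0],
    [[0,0,24.5],[0,0,0],0],
    [[0,0,28],[0,0,0],0],
    [[0,0,31],[0,0,0],0]
  ]
}}

```text
t: 19.38
ee_pos: [502.6, 8.5, 194.6]
orientation: [-0.795, -3.039, 0.0]
ft_force: [0.0, 0.3, -4.3]
width: 13.6
```

Request:
{"name": "carry_out", "arguments": {
  "targets": [
    [[0,0,3],[0,0,0],0],
    [[0,0,6],[0,0,0],0],
    [[0,0,9.5],[0,0,0],0],
    [[0,0,13],[0,0,0],0],
    [[0,0,16.5],[0,0,0],0],
    [[0,0,20],[0,0,0],0],
    [[0,0,23.5],[0,0,0],0],
    [[0,0,26.5],[0,0,0],0],
    [[0,0,29],[0,0,0],0],
    [[0,0,31],[0,0,0],0]
  ]
}}

```text
t: 20.22
ee_pos: [502.6, 8.6, 194.6]
orientation: [0.045, -3.141, -0.0]
ft_force: [0.4, -0.1, -3.4]
width: 13.8
```

Request:
{"name": "carry_out", "arguments": {
  "targets": [
    [[0,0,2],[0,0,0],0],
    [[0,0,4.5],[0,0,0],0],
    [[0,0,7.5],[0,0,0],0],
    [[0,0,10.5],[0,0,0],0],
    [[0,0,13.5],[0,0,0],0],
    [[0,0,16],[0,0,0],0],
    [[0,0,18],[0,0,0],0],
    [[0,0,19.3],[0,0,0],0],
    [[0,0,20],[0,0,0],0],
    [[0,0,20],[0,0,0],0]
  ]
}}

```text
t: 21.05
ee_pos: [502.6, 8.5, 194.6]
orientation: [0.587, -3.086, -0.0]
ft_force: [0.3, 0.2, -4.2]
width: 13.6
```

```bash
python3 - <<'E'
from h import *
snap('wrist','w16.png')
o=monitor.get_obs();print(o['t'],o['ee_pos'],o['orientation'],o['width'],o['ft_force'],o['qpos'])
a=np.degrees(np.arctan2(o['orientation'][1],o['orientation'][0]));print('tooly',2*a-90)
for q in ['lip','ball_center','dish_mid','lens']: ask(place_of,q,'wrist')
a=snap('side','s16.png')
for q in ['lip','ball_center','dish_mid','lens','dish']: ask(place_of,q,'side')
cv2.imwrite('pics/s16c.png',cv2.resize(a[110:260,210:350],(560,600),interpolation=2)[:,:,::-1])
a=snap('top','t16.png')
for q in ['lip','lens']: ask(place_of,q,'top')
cv2.imwrite('pics/t16c.png',cv2.resize(a[130:260,160:360],(800,520),interpolation=2)[:,:,::-1])
E
```

```text
21.1 [502.5946532    8.55398137 194.64552523] [ 5.86006274e-01 -3.08640045e+00 -2.81445425e-05] 14.005438855998017 [-0.69191678 -0.25053029 -4.7367113 ] [-6.66243726e-03  2.82525592e-01  1.91996976e+00  9.09200102e-06
  9.39152817e-01 -1.95273171e+00]
tooly -248.49875146793352
call lip wrist 0.75 [463.4 111.3 154.7] [434. 236.]
call lip wrist 0.33 [7.721e+02 1.263e+02 6.000e-01] [290. 384.]
call ball_center wrist 0.68 [498.1  12.  161.1] [289. 233.]
call dish_mid wrist 0.82 [502.9   7.3 160.1] [281. 236.]
call lens wrist 0.55 [434.2 175.2 110.5] [490. 214.]
call lip side 0.91 [457.3 110.5 156.4] [258. 173.]
call lip side 0.79 [335.2 311.3  27.2] [204. 184.]
call lip side 0.58 [ 240.9 -378.    28.3] [216. 357.]
call ball_center side 0.46 [503.5  16.1 158. ] [285. 187.]
call ball_center side 0.3 [ 382.1 -176.4    0.7] [258. 289.]
call dish_mid side 0.92 [381.1 406.   29.3] [213. 168.]
call dish_mid side 0.88 [502.    6.4 161.2] [285. 188.]
call dish_mid side 0.56 [ 191.3 -281.6   31. ] [184. 327.]
call lens side 0.55 [433.2 182.1 111. ] [244. 176.]
call lens side 0.55 [499.6   5.  176.1] [285. 183.]
call dish side 0.77 [499.9  11.  130.1] [284. 198.]
call dish side 0.6 [ 195.5 -283.5   -1.3] [187. 338.]
call dish side 0.59 [383.9 407.9   0.6] [214. 175.]
call lip top 0.94 [556.6 422.5  17.8] [128. 178.]
call lip top 0.76 [ 245.  -381.5   27. ] [404. 291.]
call lip top 0.64 [339.7 306.5  28.4] [162. 253.]
call lens top 0.94 [433.8 176.8 106.6] [204. 219.]
```

View pics/w16.png

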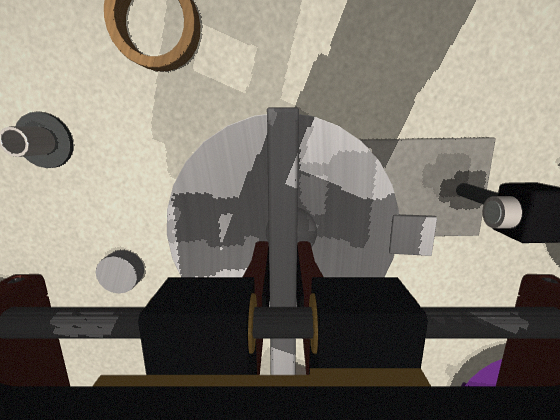

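View pics/s16c.png

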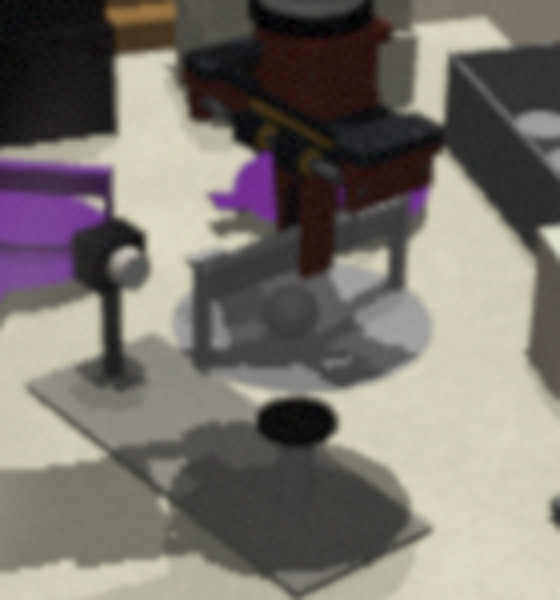

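View pics/t16c.png

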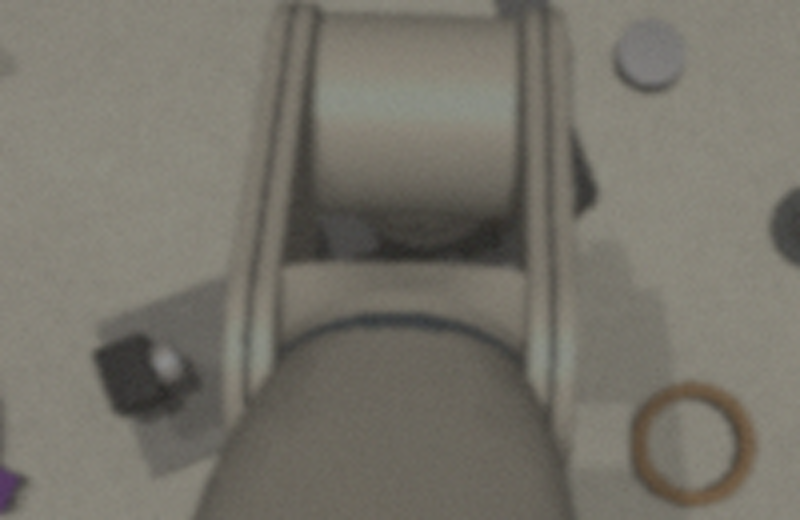

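Lip is at 111.5° by the tool and 110.9° by the network, against 111.6–111.8° for the stand. In the wrist view the base plate edges are parallel to the lip direction. The ball is at (308,228), unmoved. Letting it settle, then a last check before handing in.

Request:
{"name": "carry_out", "arguments": {
  "targets": [
    [[0,0,0],[0,0,0],0],
    [[0,0,0],[0,0,0],0],
    [[0,0,0],[0,0,0],0],
    [[0,0,0],[0,0,0],0],
    [[0,0,0],[0,0,0],0],
    [[0,0,0],[0,0,0],0]
  ]
}}

```text
t: 22.25
ee_pos: [502.6, 8.5, 194.7]
orientation: [0.587, -3.086, -0.0]
ft_force: [-0.9, 0.1, -3.4]
width: 14.2
```

```bash
python3 - <<'E'
from h import *
a=cv2.imread('pics/w16.png')[:,:,::-1]
b=snap('wrist','w17.png'); c=vision.get_image('wrist')
print([np.abs(x[190:260,290:330].astype(int)-b[190:260,290:330]).mean() for x in (a,c)])
o=monitor.get_obs();print(o['t'],o['ee_pos'],o['width'],o['ft_force'])
print(order.close_job())
E
```

```text
[np.float64(2.425119047619048), np.float64(2.375)]
22.35 [502.5968682    8.54506211 194.65637005] 13.996691361723038 [ 3.65525529e-02 -1.97034364e-03 -4.57835585e+00]
the job is handed in; nothing more can be done
None
```

I put the ball in the dish, lifted the dish by its bar about 50 mm off the post, turned it 104° anticlockwise and handed the job in at t ≈ 22 s, still holding it. The hand-in reports no verdict, so success rests on my own checks below.

- **Ball:** I released it on the −x side of the dish after feeling about 5 N of contact. It rolled to rest roughly 8 mm from the centre. The last wrist pictures show it unmoved.
- **Dish height and position:** its underside is at about 130 mm, roughly above the post axis. The side view shows a clear gap to the post.
- **Grip:** the fingers hold the 14 mm bar at 14.0 mm opening and carry about 4.6 N, close to the nominal 4.7 N of dish plus ball.
- **Direction:** the lip points at 111.5° by the tool pose and 110.9° by the network. The stand's +y is at about 111.7°, so the error is under 1°.
- **Level:** the dish kept the same place in the wrist view through the lift and the turn, so I saw no tilt.

- **Disagreements:** single network readings of the ball differed by up to about 8 mm. The top camera's view of the dish was blocked by the arm at the end, so the top network's "lip" reports were only the purple look-alikes.
- **Bystanders:** I did not measure them again at the end. Nothing in the pictures suggests I touched any of them.

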